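# Vent the vacuum manifold and rock out its stuck filter cartridge

### The arm

A 7-joint arm with a two-finger parallel gripper is mounted at the origin on a cart in front of the work surface, level with it; the furniture and walls round the work are solid. World frame = base frame: x ahead of the robot, y to its left, z up, the work surface at z = 0. Lengths are in m, angles in rad, forces in N, time in s.
With the tool pointing down it reaches from about 0.425 to 0.95 m from the base axis. Payload 4.7 kg.
Tool frame: the origin (TCP) lies at the very end of the fingers, on their centre line; the grasp point (between the pads) lies 19 mm behind it; z points along the fingers, y is the line along which they close (so a half turn about z gives the same grasp; the last joint's range is limited). The gripper opens to 87 mm and grips with 3 to 60 N. Pads are 19 mm wide; open, the fingers measure 117 mm over their backs; the gripper's body (75 mm by 190 mm) begins 51 mm behind the grasp point.
Start: joints at [1.127, 0.469, -0.049, 1.532, 0.024, 1.141, -0.082], TCP at [0.272, -0.618, 0.223] pointing down, gripper open.
Joint ranges: [-2.59, 2.59], [-0.33, 1.99], [-1.39, 1.29], [0.1, 2.45], [-1.04, 4.18], [0.21, 1.99], [-2.66, 2.66]. Speed limits (rad/s): [2.57, 2.57, 3.14, 3.14, 3.14, 3.14, 3.14].

### API

Orientations are given as a rotation vector (axis times angle).
In Python, from plant import manip gives the robot as it stands.
- The arm moves only by the shell command python3 -m inch 'ROWS' [FORCE]. ROWS is text: rows parted by semicolons, each of 5 numbers parted by spaces: the opening, from -1 (shut) to 1 (fully open), then the shift along the tool's x, y, z in cm, then the turn about the tool's z in rad. A call has 1 to 12 rows; each row shifts and turns the commanded pose from where the row before left it, along the tool's axes as they then stand; what a row does not reach is not made up. A row lasts 1/10 s, in which the tool goes at most 50 mm and 8.59 degrees, less where a joint would pass 70% of its speed; a pose out of reach is approached as far as the arm can. A call with a gripper value outside its range is refused whole. The fingers move at their own pace and stop on an object; FORCE is the grip in N (left out, the last holds). Time passes only in rows, so rows that do not move let the fingers close. It gives the time, the measured TCP pose, the force, the opening and the grip force at its end, in the units of the state.
- manip.observe(): the state, without advancing time (a new reading comes with each control period).
- manip.snapshot(name): name is "scene" or "side" or "wrist"; returns a dict with "pixels" (480x640x3 uint8, red, green, blue), "range_z" (480x640 float32, m along the optical axis (not along the pixel's ray), 0 where there is no reading), "fx", "fy", "cx", "cy" (pixels), "D" ([k1, k2, p1, p2, k3] as OpenCV has them; the pictures are not rectified), "extrinsics" (4x4, takes a point from world to camera coordinates). Camera axes: x right, y down, z forward; pixel columns grow to the right and rows downward; lengths in m; the calibration is good to about 2 mm. A picture is of the moment at which its call begins.
- manip.hand_in(): hands the job in; it is judged then, once.
Trained networks look in a picture, given as the dict that the camera call returned (one of the last four; its "shot" number tells which), for a name from the list of things; names that differ only in an ending like _2 or _b are one class to them, and where a whole thing is asked for, a point or a joint stands for the part that bears it (a point fixed in the world has none). Each returns a list of dicts, best first, with "score" (0 to 1); they miss things now and then, are a little off and sometimes report something else, mostly with a low value. They report only what shows in the picture. A call takes as long as a camera call. They do not tell look-alikes from the thing itself.
- manip.trace(picture, label): "pixels" (480x640 bool, what is visible of it).
- manip.place_of(picture, label): "point" ([x, y, z] in m, in the coordinates of the camera as it stood for that picture, good to about 4 mm: a listed point, or the origin of a listed thing).
The state is a dict: "time": time; "joint_pos": joint angles; "qd": joint speeds; "tau": joint torques, N m; "tcp_pos": TCP position; "ee_rot": TCP orientation; "force": force on the tool from outside, world axes, zero at the start; "moment": the same for the moment, N m; "grip_width": finger opening in m; "gripper_force": force on a finger pad.
Only numpy, scipy, OpenCV 4.12 (cv2) and the standard library are available. Lean on these libraries where they do the work, as an engineer would, in place of code of your own. Each camera call takes 0.05 s, during which the arm holds its last target. There are 200 camera calls.

### The job

Release the vacuum first: turn the manifold's vent handle anticlockwise to half open, 45 degrees from closed, where it points at the middle of the three raised marks, and leave it there. Then work the stuck filter cartridge loose by rocking it in its socket, leaning it clearly (about 7 degrees) towards the vent handle and then as far away from it, before drawing it up out of the socket. Finish while still holding the cartridge in the gripper, upright and still, about 15 mm clear above its socket, with the dish, dropper bottle and slide mailer left where they stand.

Things in the scene. Friction and masses are not known exactly. Their poses are not given: they have to be found in the camera images.
- manifold: Fixed aluminium vacuum manifold block, 80 (its x) x 200 (its y) x 40 mm high. Origin: centre of its underside; x points to the back, y along its length to the left. Socket at y = +55 mm, vent valve at y = -55 mm. Three raised marks on top, 35 mm from the valve axis, show closed (towards -x), half open (half-way) and open (towards -y).
- socket (a point): Centre of the socket's mouth, level with the manifold's top, 40 mm above the desk. Pocket 33 (x) x 47 (y) mm, 18 mm deep. On each y side a sprung 6 mm bar, 7 mm above its floor, overlaps the cartridge's foot flange by 1.5 mm and snaps aside once that side is raised 3 to 4 mm: both at once (straight pull) take some 40 N, one at a time by leaning about 0.6 N m. Clear of both at 10 mm.
- vent (a joint): Opening angle of the vent handle, rad: 0 closed (handle points to the manifold's -x), growing anticlockwise seen from above to 1.571 fully open (points to the manifold's -y, away from the cartridge). Half open is 0.785. It stays where it is left; turning takes about 0.1 N m.
- vent_grip (a point): Place to grasp the vent handle: on its vertical turning axis, 71 mm above the desk. Dark steel bar 12 mm thick, 61 to 81 mm above the desk, reaching 18 mm from the axis one way and 40 mm the other (pointing) way, its last 14 mm 7 mm thick. Below it a 9 mm stem and a 28 mm wide bonnet, top at 45 mm. Turns with the handle: -x along the pointer, y across the bar.
- vent_tip (a point): Tip of the pointing end of the vent handle, 40 mm from its axis.
- cartridge: White filter cartridge, 0.12 kg, in the socket. Origin: centre of its underside; axes as the manifold's. Foot flange 30 (x) x 40 (y) x 4 mm, body 30 x 36 mm up to 28 mm (lower 18 mm in the socket), neck 22 (x) x 28 (y) mm up to 80 mm, thin ribs at 31 and 36 mm, 14 mm wide nipple to 89 mm. With 3.5 mm of room on each y side it leans up to some 10 degrees about a lower edge of its foot.
- cartridge_grip (a point): Centre of the cartridge's neck, 60 mm above its underside: the place to grasp (28 mm wide along y, 22 mm along x).
- cartridge_foot (a point): Centre of the cartridge's underside; 22 mm above the desk when seated.
- cartridge_top (a point): Centre of the top of the cartridge's neck, 80 mm above its underside.
- dish: Loose petri dish, 61 mm wide and 16 mm high, behind the manifold; origin under its centre. To be left alone.
- dropper: Loose dropper bottle, 32 mm wide and 99 mm high, behind the manifold; origin under its centre. To be left alone.
- mailer: Loose white slide mailer, 33 x 66 x 17 mm, beside the manifold's -y end; origin under its centre. To be left alone.
Not all that is in view belongs to the job. Of the things shaped like the cartridge, the white one is meant.

How it is judged:
On the way, in this order (a step that is already met when the one before it is completed fails the run):
1. the vent handle stands at half open (within 8 degrees), the cartridge still in its socket (value of joint vent between 0.645 and 0.925 rad and z of cartridge_foot in the frame of manifold below 0.034 m and velocity of joint vent between -0.1 and 0.1 rad/s and contact force between the fingers and vent below 0.1 N), for 0.2 s.
2. still in its socket, the cartridge is leaned at least 4 degrees towards the vent handle (value of joint vent between 0.645 and 0.925 rad and z of cartridge_foot in the frame of manifold below 0.034 m and angle between cartridge_foot's own z axis and vertical above 0.07 rad and y of cartridge_top in the frame of manifold below 0.051 m), for 0.05 s.
3. still in its socket, the cartridge is leaned at least 4 degrees away from the vent handle (value of joint vent between 0.645 and 0.925 rad and z of cartridge_foot in the frame of manifold below 0.034 m and angle between cartridge_foot's own z axis and vertical above 0.07 rad and y of cartridge_top in the frame of manifold above 0.059 m), for 0.05 s.
At the end, for the whole second after the job is handed in: The gripper holds the cartridge, still and upright (within 8 degrees), its underside 5 to 35 mm above the manifold's top and within 25 mm of the socket's centre seen from above, touching nothing but the fingers; the vent handle is still within 8 degrees of half open (value of joint vent between 0.645 and 0.925 rad and z of cartridge_foot in the frame of manifold between 0.045 and 0.075 m and horizontal distance between cartridge_foot and socket below 0.025 m and angle between cartridge_foot's own z axis and vertical below 0.15 rad and linear speed of cartridge below 0.03 m/s and contact force between cartridge and manifold below 0.2 N and contact force between the fingers and cartridge above 1 N); the arm keeps its last pose, push and grip.
It fails at once if the dish is pushed more than 25 mm or tipped over (distance of dish from where it was at the start of the episode above 0.025 m or angle between dish's own z axis and vertical above 0.5 rad).
It fails at once if the dropper is pushed more than 25 mm or tipped over (distance of dropper from where it was at the start of the episode above 0.025 m or angle between dropper's own z axis and vertical above 0.5 rad).
It fails at once if the mailer is pushed more than 25 mm or tipped over (distance of mailer from where it was at the start of the episode above 0.025 m or angle between mailer's own z axis and vertical above 0.5 rad).
It also fails if it takes over 45 s, if anything falls off the work surface, if the arm or the gripper's body presses on something with over 40 N, if the wrist force passes 120 N, or if a joint passes its speed limit or range.

## Working session

There is one attempt and no reset: what is moved stays moved. The work goes in short steps, Python scripts to look and compute and a shell command to move; the robot and the scene stay as the last step left them, time stands still between calls to the robot, and variables do not carry over. Pictures are saved under pics/ and viewed, at most 10 in all, crops included, and the job is handed in when it is done.

```bash
mkdir -p pics
cat > h.py <<'E'
import numpy as np, cv2
from plant import manip
def w(p,pc):
    T=np.linalg.inv(p["extrinsics"]); return T[:3,:3]@np.asarray(pc)+T[:3,3]
def locate(p,labels):
    for l in labels:
        for d in manip.place_of(p,l)[:3]:
            print(l,round(d["score"],2),w(p,d["point"]).round(4))
def save(p,n): cv2.imwrite(f"pics/{n}.png",p["pixels"][:,:,::-1])
def cloud(p):
    K=np.array([[p["fx"],0,p["cx"]],[0,p["fy"],p["cy"]],[0,0,1]])
    v,u=np.mgrid[:480,:640]
    n=cv2.undistortPoints(np.stack([u.ravel(),v.ravel()],1).astype(np.float32)[:,None],K,np.array(p["D"])).reshape(480,640,2)
    z=p["range_z"]; c=np.dstack([n[...,0]*z,n[...,1]*z,z])
    T=np.linalg.inv(p["extrinsics"]); return c@T[:3,:3].T+T[:3,3]
E
python3 - <<'E'
from h import *
s=manip.observe(); print({k:np.round(v,3) for k,v in s.items()})
for c in("scene","side"):
    p=manip.snapshot(c); save(p,c); print(c)
    locate(p,["manifold","socket","vent_grip","vent_tip","cartridge_grip","cartridge_top","cartridge_foot","dish","dropper","mailer"])
E
```

```text
{'time': np.float64(0.0), 'joint_pos': array([ 1.127,  0.469, -0.049,  1.534,  0.024,  1.141, -0.082]), 'qd': array([ 0.001,  0.   ,  0.   , -0.001,  0.001, -0.001,  0.   ]), 'tau': array([ 1.0000e-03, -5.0798e+01, -8.1000e-02, -2.3615e+01, -6.1000e-02,
        3.8000e-02,  0.0000e+00]), 'tcp_pos': array([ 0.272, -0.617,  0.221]), 'ee_rot': array([-3.072e+00, -6.470e-01,  1.000e-03]), 'force': array([0.206, 0.063, 0.318]), 'moment': array([ 0.035, -0.035,  0.036]), 'gripper_force': np.float64(0.0), 'grip_width': np.float64(0.087)}
scene
manifold 0.89 [ 0.4989 -0.3416 -0.0005]
socket 0.82 [ 0.5214 -0.2933  0.0383]
vent_grip 0.54 [ 0.4778 -0.3868  0.0686]
vent_tip 0.56 [ 0.4346 -0.3768  0.0709]
vent_tip 0.3 [ 0.5242 -0.2883  0.0193]
cartridge_grip 0.86 [ 0.5273 -0.2887  0.0846]
cartridge_grip 0.7 [ 0.6247 -0.3308 -0.0029]
cartridge_grip 0.64 [ 0.5078 -0.1747  0.0601]
cartridge_top 0.58 [ 0.5077 -0.1756  0.0813]
cartridge_top 0.55 [ 0.5237 -0.287   0.1044]
cartridge_foot 0.63 [ 0.5265 -0.287   0.0226]
cartridge_foot 0.62 [ 0.509  -0.176   0.0021]
dish 0.58 [ 0.6226 -0.3309 -0.0028]
dish 0.36 [ 0.5219 -0.2868  0.0188]
dropper 0.61 [ 5.991e-01 -4.140e-01  1.000e-04]
mailer 0.89 [ 0.4207 -0.4918  0.    ]
side
manifold 0.76 [ 0.5023 -0.3381 -0.0076]
socket 0.74 [ 0.5233 -0.2873  0.0398]
vent_grip 0.65 [ 0.478  -0.3904  0.0686]
vent_tip 0.69 [ 0.4379 -0.3853  0.0672]
cartridge_grip 0.69 [ 0.5113 -0.1703  0.0621]
cartridge_grip 0.61 [ 0.5249 -0.2901  0.0815]
cartridge_top 0.67 [ 0.5246 -0.2902  0.1015]
cartridge_top 0.58 [ 0.5102 -0.1765  0.0769]
cartridge_foot 0.66 [ 0.5253 -0.2904  0.0172]
cartridge_foot 0.65 [ 0.506  -0.1804 -0.    ]
dropper 0.76 [ 0.5948 -0.4119 -0.0021]
mailer 0.9 [ 0.4245 -0.4831 -0.0022]
mailer 0.46 [ 0.5003 -0.3382 -0.0026]
```

View pics/scene.png

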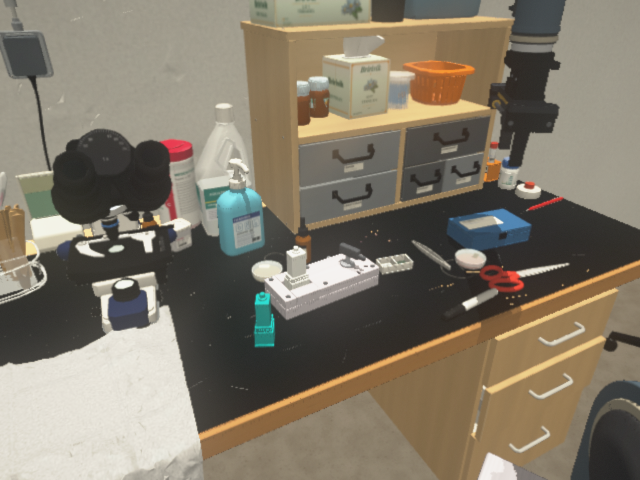

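View pics/side.png

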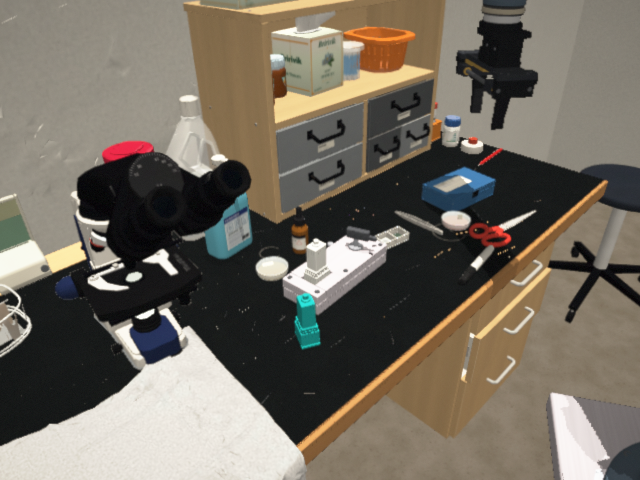

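The white cartridge stands in the manifold at about (290,262) in the scene view, with the dark vent handle at about (352,255). The turquoise piece at (264,320) is the decoy. I'll move above the manifold and look from near.

```bash
python3 -m inch '1 2 -1 -0.5 0;1 3.5 -1.6 -0.5 0;1 3.5 -1.6 -0.5 0;1 3.5 -1.6 -0.5 0;1 3.5 -1.6 -0.5 0;1 3.5 -1.6 -0.5 0;1 3.5 -1.6 -0.5 0;1 3.5 -1.6 0 0;1 1.5 -0.6 0 0;1 0 0 0 0;1 0 0 0 0'
cat >> h.py <<'E'
def tool(s):
    import scipy.spatial.transform as t
    return t.Rotation.from_rotvec(s["ee_rot"]).as_matrix()
L=["manifold","socket","vent_grip","vent_tip","cartridge_grip","cartridge_top","cartridge_foot"]
E
python3 - <<'E'
from h import *
p=manip.snapshot("wrist"); save(p,"w1"); locate(p,L)
s=manip.observe(); print(s["tcp_pos"],tool(s).round(3),s["joint_pos"])
E
```

```text
time: 2.2
tcp_pos: [0.4755, -0.3893, 0.2573]
ee_rot: [3.074, 0.644, -0.002]
force: [-0.3, -0.2, 0.3]
grip_width: 0.0871
gripper_force: 0.0
manifold 0.59 [ 0.5038 -0.343  -0.0037]
socket 0.78 [ 0.524  -0.2904  0.0381]
vent_grip 0.94 [ 0.4784 -0.3856  0.0711]
vent_tip 0.58 [ 0.4457 -0.3793  0.0658]
cartridge_grip 0.85 [ 0.5244 -0.2896  0.083 ]
cartridge_grip 0.71 [ 0.5115 -0.1761  0.0636]
cartridge_grip 0.42 [ 0.4806 -0.3894  0.073 ]
cartridge_top 0.88 [ 0.5265 -0.2928  0.0941]
cartridge_top 0.86 [ 0.5093 -0.1715  0.079 ]
cartridge_foot 0.92 [ 0.5106 -0.177  -0.0017]
cartridge_foot 0.68 [ 0.5268 -0.2898  0.022 ]
[ 0.47620073 -0.3884365   0.25757484] [[ 0.916  0.402 -0.   ]
 [ 0.402 -0.916 -0.   ]
 [-0.     0.    -1.   ]] [ 0.73034999  0.34818955 -0.15161527  1.635538    0.05640223  1.16207914
 -0.59197426]
```

View pics/w1.png

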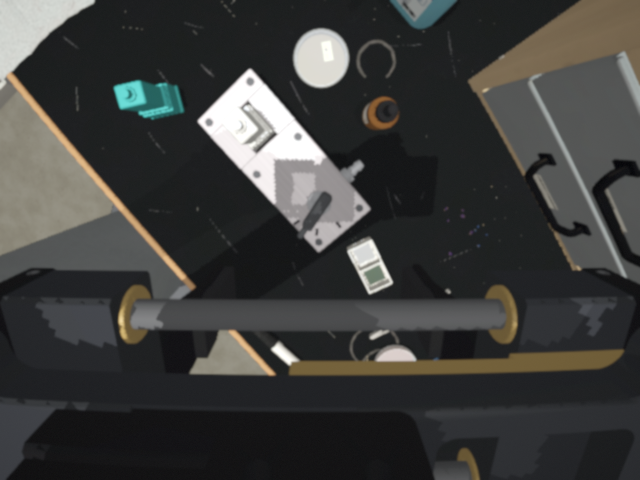

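The wrist view shows the handle at about (315,212) pointing lower-left to (300,237), and the cartridge at (243,126). Next I'll get the yaw and handle angle from the depth data.

```bash
cat >> h.py <<'E'
def geom(p):
    C=cloud(p); ok=p["range_z"]>0
    near=ok&(np.hypot(C[...,0]-.5,C[...,1]+.34)<.13)
    m=near&(abs(C[...,2]-.04)<.006)
    r=cv2.minAreaRect((C[m][:,:2]*1000).astype(np.float32)); print("top rect mm",np.round(r[0],1),np.round(r[1],1),round(r[2],2),"z",np.median(C[m][:,2]).round(4))
    b=near&(np.hypot(C[...,0]-.478,C[...,1]+.387)<.06)&(abs(C[...,2]-.08)<.007)
    q=C[b][:,:2]
    r=cv2.minAreaRect((q*1000).astype(np.float32)); print("bar",b.sum(),np.round(r[0],1),np.round(r[1],1),round(r[2],2),"z",np.median(C[b][:,2]).round(4))
    c=near&(np.hypot(C[...,0]-.525,C[...,1]+.29)<.03)&(abs(C[...,2]-.102)<.004)
    if c.sum()>8:
        r=cv2.minAreaRect((C[c][:,:2]*1000).astype(np.float32)); print("necktop",c.sum(),np.round(r[0],1),np.round(r[1],1),round(r[2],2))
E
python3 - <<'E'
from h import *
geom(manip.snapshot("wrist")); 
p=manip.snapshot("scene"); locate(p,["vent_grip","vent_tip"]); geom(p)
E
```

```text
top rect mm [ 535.3 -355.3] [200.1 154.5] 65.15 z 0.0393
bar 487 [ 474.8 -389. ] [12.2 44.2] 80.54 z 0.0788
necktop 685 [ 525.2 -290.9] [27.9 22.3] 64.85
vent_grip 0.74 [ 0.4767 -0.3869  0.0702]
vent_tip 0.53 [ 0.4359 -0.3794  0.0694]
top rect mm [ 536.4 -355.8] [201.9 163. ] 64.56 z 0.0404
bar 142 [ 470.1 -386.8] [14.6 51.3] 78.7 z 0.0786
necktop 124 [ 524.7 -288.7] [27.3 23.4] 64.06
```

```bash
python3 -m inch '1 0.2 0.1 1 0;1 0 0 2.5 0.1;1 0 0 2.5 0.1;1 0 0 2.5 0.1;1 0 0 2.5 0.1;1 0 0 2 0.1;1 0 0 1 0.08;1 0 0 0 0;1 0 0 0 0' 15
python3 - <<'E'
from h import *
p=manip.snapshot("wrist"); save(p,"w2"); locate(p,["vent_grip","vent_tip","socket"]);geom(p)
s=manip.observe(); print(s["tcp_pos"],tool(s).round(3))
E
```

```text
time: 3.7
tcp_pos: [0.4792, -0.3877, 0.1173]
ee_rot: [-3.131, 0.256, 0.0]
force: [0.0, 0.1, 0.2]
grip_width: 0.087
gripper_force: 0.0
vent_grip 0.9 [ 0.4796 -0.3912  0.0712]
vent_tip 0.66 [ 0.4426 -0.3814  0.0641]
socket 0.31 [ 0.4419 -0.3777  0.0659]
top rect mm [ 534.1 -355.2] [200.4 151.5] 65.26 z 0.0392
bar 1171 [ 475.2 -389.5] [11.4 43.5] 80.35 z 0.0789
necktop 1644 [ 525.5 -290.6] [28.2 22.4] 64.37
[ 0.47947471 -0.38823262  0.11844239] [[ 0.986 -0.164  0.002]
 [-0.164 -0.987 -0.001]
 [ 0.002  0.001 -1.   ]]
```

View pics/w2.png

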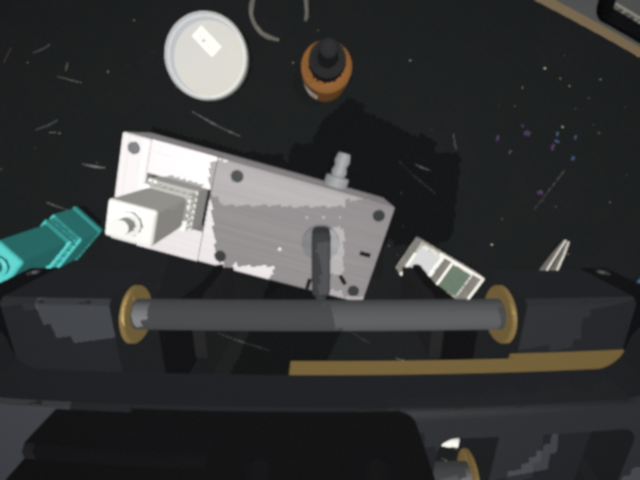

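The bar runs vertically in the picture at column 320, between the closed mark (308,283) and the middle mark (343,280). So it starts about 15° open and needs about 0.51 rad more. Descending and gripping.

```bash
python3 -m inch '1 0 0.2 1.5 0;1 0 0 2 0;1 0 0 2 0;1 0 0 1 0;-1 0 0 0 0;-1 0 0 0 0;-1 0 0 0 0;-1 0 0 0 0;-1 0 0 0 0;-1 0 0 0 0;-1 0 0 0 0' 20
python3 -c "
from h import *
s=manip.observe(); print(s['tcp_pos'],tool(s)[:2,:2].round(3),s['force'].round(1),s['moment'].round(2),s['grip_width'],s['gripper_force'])"
```

```text
time: 5.0
tcp_pos: [0.4788, -0.3899, 0.0528]
ee_rot: [3.131, -0.259, 0.001]
force: [0.2, -0.1, 0.6]
grip_width: 0.0392
gripper_force: 0.0
[ 0.47875523 -0.38989801  0.05279029] [[ 0.986 -0.164]
 [-0.164 -0.986]] [ 0.2 -0.1  0.6] [-0.01  0.05 -0.07] 0.03922629571367475 0.0
```

```bash
python3 -m inch '-1 0 0 0 0;-1 0 0 0 0;-1 0 0 0 0;-1 0 0 0 0;-1 0 0 0 0;-1 0 0 0 0'
python3 -m inch '-1 0 0 0 -0.05;-1 0 0 0 -0.1;-1 0 0 0 -0.1;-1 0 0 0 -0.1;-1 0 0 0 -0.1;-1 0 0 0 -0.06;-1 0 0 0 0;-1 0 0 0 0'
python3 -c "
from h import *
s=manip.observe(); print(s['tcp_pos'],tool(s)[:2,:2].round(3),np.degrees(np.arctan2(tool(s)[1,1],tool(s)[0,1])),s['force'].round(1),s['moment'].round(2),s['grip_width'],s['gripper_force'])"
```

```text
time: 5.6
tcp_pos: [0.4787, -0.3896, 0.0525]
ee_rot: [-3.131, 0.259, 0.0]
force: [-0.1, 1.1, -0.5]
grip_width: 0.0117
gripper_force: 20.0
time: 6.4
tcp_pos: [0.4786, -0.3893, 0.0525]
ee_rot: [-3.094, -0.538, 0.0]
force: [0.5, 3.3, 1.9]
grip_width: 0.012
gripper_force: 20.0
[ 0.47863971 -0.38931099  0.05254497] [[ 0.941  0.337]
 [ 0.337 -0.941]] -70.28512525815171 [0.5 3.3 1.9] [0.48 0.05 0.09] 0.01198774266340996 20.000047897920012
```

```bash
python3 -m inch '0.3 0 0 0 0;0.3 0 0 0 0;0.3 0 0 0 0;0.3 0 0 0 0;0.3 0 0 0 0;0.3 0 0 0 0;0.3 0 0 -2 0;0.3 0 0 -2.5 0;0.3 0 0 -3 0;0.3 0 0 -3 0;0.3 0 0 0 0;0.3 0 0 0 0'
python3 - <<'E'
from h import *
p=manip.snapshot("wrist"); save(p,"w3"); locate(p,["vent_grip","vent_tip","socket","cartridge_grip"]);geom(p)
s=manip.observe(); print(s["tcp_pos"],tool(s).round(3),s["grip_width"])
E
```

```text
time: 7.6
tcp_pos: [0.4788, -0.39, 0.1581]
ee_rot: [3.094, 0.539, 0.001]
force: [0.0, 0.7, -0.6]
grip_width: 0.0563
gripper_force: 0.0
vent_grip 0.88 [ 0.4793 -0.3894  0.0716]
vent_tip 0.67 [ 0.4442 -0.4011  0.0649]
cartridge_grip 0.84 [ 0.5288 -0.2925  0.0815]
cartridge_grip 0.76 [ 0.5127 -0.1772  0.0603]
top rect mm [ 535.8 -355.6] [200.2 155.3] 65.21 z 0.0393
bar 880 [ 475.2 -391. ] [43.4 11.6] 19.96 z 0.0788
necktop 1363 [ 525.2 -290.5] [28.  22.8] 64.72
[ 0.4780022  -0.38940693  0.15622147] [[ 0.941  0.338 -0.002]
 [ 0.338 -0.941  0.001]
 [-0.001 -0.002 -1.   ]] 0.05652456752974988
```

View pics/w3.png

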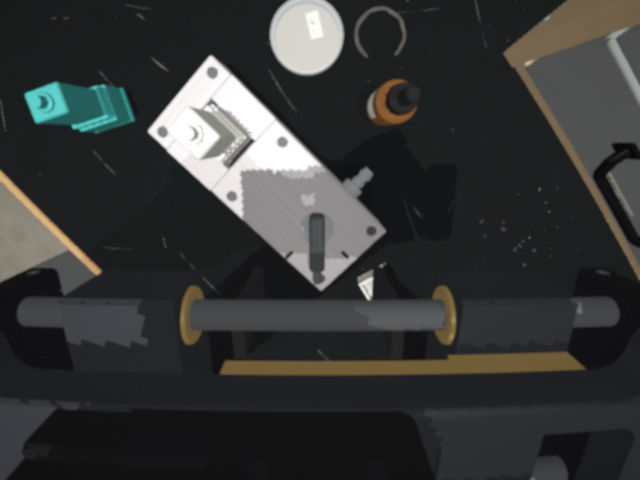

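The handle now points at the middle mark at about (318,275), measured at 45°. Going to the cartridge at (195,132), closing along manifold x so it can pivot between the pads.

```bash
python3 -m inch '0.3 1.5 -1.5 0 0;0.3 2.2 -2.2 0 0;0.3 2.2 -2.2 0 0;0.3 1.85 -1.85 0 0;0.3 0 0 0 -0.115;0.3 0 0 0 -0.135;0.3 0 0 0 -0.135;0.3 0 0 0 -0.135;0.3 0 0 0 -0.135;0.3 0 0 0 -0.13;0.3 0 0 0 0;0.3 0 0 0 0'
python3 - <<'E'
from h import *
p=manip.snapshot("wrist"); geom(p)
s=manip.observe(); print(s["tcp_pos"],tool(s)[:2,:2].round(3)); d=np.array([.5253,-.2905,.063])-s["tcp_pos"]; print("tool delta cm",(tool(s).T@d*100).round(2), np.degrees(np.arctan2(tool(s)[1,0],tool(s)[0,0])))
E
```

```text
time: 9.05
tcp_pos: [0.5251, -0.2907, 0.157]
ee_rot: [-2.655, -1.677, 0.0]
force: [-0.6, -0.6, -0.7]
grip_width: 0.0566
gripper_force: 0.0
top rect mm [ 535.1 -344.8] [181.  145.2] 64.78 z 0.0393
bar 256 [ 484.5 -386.4] [23.4 11.8] 15.38 z 0.0782
necktop 1116 [ 525.1 -289.9] [28.2 21.5] 64.52
[ 0.52518325 -0.29075456  0.15712979] [[ 0.429  0.903]
 [ 0.903 -0.429]]
tool delta cm [0.03 0.01 9.41] 64.5894506903794
```

```bash
python3 -m inch '0.3 0 0 2 0;0.3 0 0 2.5 0;0.3 0 0 2.5 0;0.3 0 0 1.5 0;0.3 0 0 0.9 0;-1 0 0 0 0;-1 0 0 0 0;-1 0 0 0 0;-1 0 0 0 0;-1 0 0 0 0;-1 0 0 0 0;-1 0 0 0 0' 20
cat >> h.py <<'E'
O=np.array([.5253,-.2905,.063])
def st():
    s=manip.observe(); R=tool(s); print("tool off mm",((s["tcp_pos"]-O)@R*1000).round(1),"F tool",(s["force"]@R).round(1),"M",(s["moment"]@R).round(2),"w",round(s["grip_width"],4),s["gripper_force"].round(1))
E
python3 -c "
from h import *
st()"
```

```text
time: 10.3
tcp_pos: [0.5254, -0.2908, 0.064]
ee_rot: [2.653, 1.681, -0.0]
force: [-1.4, 1.2, 3.7]
grip_width: 0.0222
gripper_force: 20.0Traceback (most recent call last):
  File "<string>", line 3, in <module>
    st()
    ~~^^
  File "h.py", line 33, in st
    s=manip.observe(); R=tool(s); print("tool off mm",((s["tcp_pos"]-O)@R*1000).round(1),"F tool",(s["force"]@R).round(1),"M",(s["moment"]@R).round(2),"w",round(s["grip_width"],4),s["gripper_force"].round(1))
                                                                                                                                                                                    ^^^^^^^^^^^^^^^^^^^^^^^^
AttributeError: 'float' object has no attribute 'round'
```

Gripped (22.2 mm). Leaning towards the vent (tool −x), with a slight rise along the arc.

```bash
sed -i 's/s\["gripper_force"\].round(1))/s["gripper_force"])/' h.py
python3 -m inch '-1 -0.15 0 0 0;-1 -0.15 0 -0.03 0;-1 -0.15 0 -0.04 0;-1 -0.15 0 -0.04 0;-1 -0.15 0 -0.04 0;-1 -0.15 0 -0.04 0;-1 -0.1 0 -0.03 0;-1 0 0 0 0;-1 0 0 0 0'
cat >> h.py <<'E'
def lean(name,save_as=None):
    p=manip.snapshot(name)
    if save_as: save(p,save_as)
    g=[w(p,d["point"]) for l in("cartridge_foot","cartridge_top") for d in manip.place_of(p,l) if abs(w(p,d["point"])[0]-.525)<.03 and abs(w(p,d["point"])[1]+.29)<.035][:]
    yh=np.array([.426,.905])
    for a in g: print(name,"y,x,z mm rel socket",((a[:2]-O[:2])@yh*1000).round(1),((a[:2]-O[:2])@[.905,-.426]*1000).round(1),(a[2]*1000).round(1))
    return p
E
python3 -c "
from h import *
st(); lean('scene'); lean('side','s1')
im=cv2.imread('pics/s1.png')[200:330,250:430]; cv2.imwrite('pics/s1c.png',cv2.resize(im,None,fx=4,fy=4,interpolation=cv2.INTER_CUBIC))"
```

```text
time: 11.2
tcp_pos: [0.5233, -0.2953, 0.0651]
ee_rot: [-2.649, -1.684, -0.008]
force: [4.4, 7.7, -2.0]
grip_width: 0.0214
gripper_force: 20.0
tool off mm [-5.2  0.2 -2.1] F tool [8.8 0.7 2.1] M [-0.09  2.22  0.  ] w 0.0214 19.99984942842275
scene y,x,z mm rel socket 0.9 1.4 21.2
scene y,x,z mm rel socket -4.3 -0.7 102.0
side y,x,z mm rel socket -2.6 -2.2 19.2
side y,x,z mm rel socket 1.8 -2.6 40.2
side y,x,z mm rel socket -6.0 2.7 97.5
```

View pics/s1c.png

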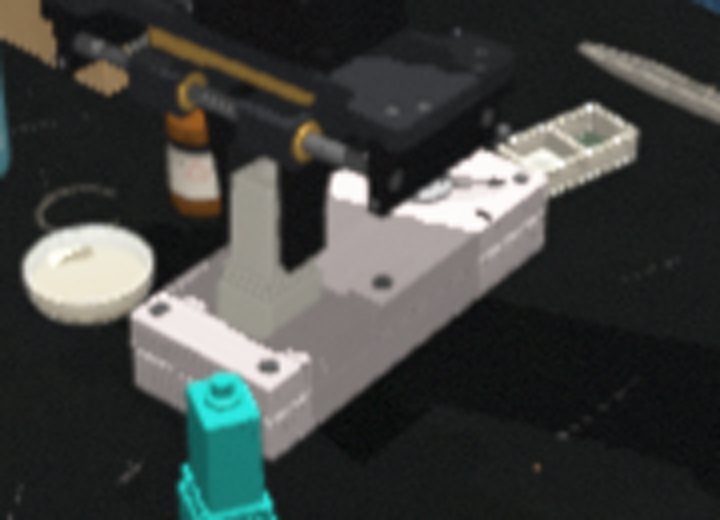

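The crop shows the cartridge neck (240,200) held between the fingers and only slightly leaned. The arm lags by about 4 mm under 9 N, so I'll push further.

```bash
python3 -m inch '-1 -0.1 0 -0.03 0;-1 -0.1 0 -0.03 0;-1 -0.1 0 -0.03 0;-1 -0.1 0 0 0;-1 0 0 0 0;-1 0 0 0 0'
python3 -c "
from h import *
st(); lean('scene'); lean('side')"
```

```text
time: 12.1
tcp_pos: [0.5212, -0.2996, 0.066]
ee_rot: [-2.649, -1.684, -0.007]
force: [3.7, 6.2, -1.3]
grip_width: 0.0218
gripper_force: 20.0
tool off mm [-10.    0.2  -3.1] F tool [7.2 0.8 1.3] M [-0.06  1.89 -0.01] w 0.0218 19.999830017331988
scene y,x,z mm rel socket 2.1 -0.1 24.1
scene y,x,z mm rel socket -11.2 -0.3 102.2
side y,x,z mm rel socket 2.0 -1.4 19.1
side y,x,z mm rel socket -15.1 -0.0 101.3
```

That snapped over to about 9–10°. Now the other way, without pressing down.

```bash
python3 -m inch '-1 0.2 0 0 0;-1 0.2 0 0 0;-1 0.2 0 0 0;-1 0.2 0 0 0;-1 0.2 0 0 0;-1 0.2 0 0 0;-1 0.2 0 0 0;-1 0.2 0 0 0;-1 0.2 0 0 0;-1 0.2 0 0 0;-1 0 0 0 0;-1 0 0 0 0'
python3 -c "
from h import *
st(); lean('scene'); lean('side')"
```

```text
time: 13.6
tcp_pos: [0.5258, -0.2884, 0.0656]
ee_rot: [2.655, 1.678, -0.007]
force: [-0.7, -6.5, -8.9]
grip_width: 0.0215
gripper_force: 20.0
tool off mm [ 2.1 -0.5 -2.6] F tool [-6.1  2.2  8.9] M [-0.6  -1.53 -0.05] w 0.0215 19.997007823521926
scene y,x,z mm rel socket 1.0 1.4 19.7
scene y,x,z mm rel socket 5.3 -1.9 102.3
side y,x,z mm rel socket 1.4 1.8 16.6
side y,x,z mm rel socket 1.7 1.6 82.3
side y,x,z mm rel socket 3.5 2.8 99.9
```

```bash
python3 -m inch '-1 0.15 0 0 0;-1 0.15 0 0 0;-1 0.15 0 0 0;-1 0.15 0 0 0;-1 0 0 0 0;-1 0 0 0 0'
python3 -c "
from h import *
st(); lean('scene'); lean('side')"
```

```text
time: 14.5
tcp_pos: [0.5281, -0.2834, 0.0667]
ee_rot: [2.655, 1.678, -0.008]
force: [-3.8, -6.7, -1.2]
grip_width: 0.0219
gripper_force: 20.0
tool off mm [ 7.6 -0.5 -3.7] F tool [-7.7 -0.5  1.2] M [ 0.04 -1.75 -0.01] w 0.0219 19.999983102316037
scene y,x,z mm rel socket -0.2 0.2 24.4
scene y,x,z mm rel socket 10.5 -1.4 99.3
side y,x,z mm rel socket 0.5 2.6 19.9
side y,x,z mm rel socket 9.2 -1.5 102.5
```

Leaned about 8° away. Now back upright with a slight lift.

```bash
python3 -m inch '-1 -0.2 0 -0.05 0;-1 -0.2 0 -0.05 0;-1 -0.2 0 -0.05 0;-1 -0.2 0 -0.05 0;-1 -0.2 0 -0.05 0;-1 -0.2 0 -0.05 0;-1 -0.15 0 0 0;-1 0 0 0 0;-1 0 0 0 0'
python3 -c "
from h import *
st(); lean('scene'); lean('side')"
```

```text
time: 15.7
tcp_pos: [0.5256, -0.2885, 0.0689]
ee_rot: [-2.649, -1.683, -0.004]
force: [3.9, 3.9, -12.7]
grip_width: 0.022
gripper_force: 20.0
tool off mm [ 2.  -0.6 -5.8] F tool [ 5.2  1.9 12.7] M [-0.38  1.32 -0.07] w 0.022 19.99787971153779
scene y,x,z mm rel socket -1.7 3.8 22.9
scene y,x,z mm rel socket 2.6 1.1 82.9
scene y,x,z mm rel socket 4.8 -0.2 107.7
side y,x,z mm rel socket -1.0 -0.5 21.0
side y,x,z mm rel socket 1.3 -1.7 103.8
```

```bash
python3 -m inch '-1 -0.1 0 -0.05 0;-1 -0.1 0 -0.1 0;-1 -0.1 0 -0.1 0;-1 0 0 -0.1 0;-1 0 0 0 0;-1 0 0 0 0' 30
python3 -c "
from h import *
st(); lean('scene'); lean('side','s2')
im=cv2.imread('pics/s2.png')[200:330,250:430]; cv2.imwrite('pics/s2c.png',cv2.resize(im,None,fx=4,fy=4,interpolation=cv2.INTER_CUBIC))"
```

```text
time: 16.6
tcp_pos: [0.5254, -0.292, 0.0745]
ee_rot: [-2.652, -1.684, -0.006]
force: [1.0, 5.8, -0.9]
grip_width: 0.0217
gripper_force: 30.0
tool off mm [ -1.3   0.8 -11.5] F tool [ 5.6 -1.6  0.9] M [ 0.19  1.64 -0.02] w 0.0217 30.002368461302922
scene y,x,z mm rel socket -1.6 1.6 31.2
scene y,x,z mm rel socket 2.2 1.2 112.7
side y,x,z mm rel socket -1.9 4.6 27.6
side y,x,z mm rel socket -3.3 0.1 109.6
```

View pics/s2c.png

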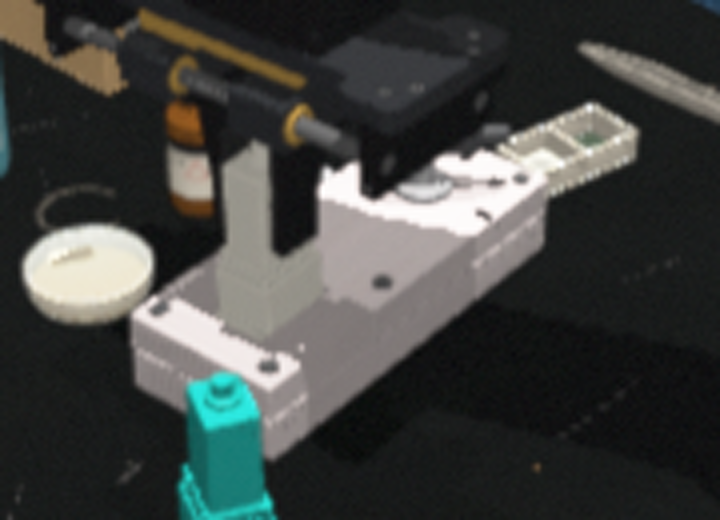

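The cartridge has popped up in its socket, nearly upright with body edges parallel at (225–315, 300). Drawing it out.

```bash
python3 -m inch '-1 0.1 0 -0.2 0;-1 0.1 0 -0.3 0;-1 0 0 -0.4 0;-1 0 0 -0.5 0;-1 0 0 -0.5 0;-1 0 0 -0.5 0;-1 0 0 0 0;-1 0 0 0 0;-1 0 0 0 0'
python3 - <<'E'
from h import *
st(); lean('scene','f'); p=lean('side','s3')
q=manip.snapshot('wrist'); geom(q)
a=[cv2.resize(cv2.imread(f'pics/{n}.png')[r:r+110,c:c+130],None,fx=3,fy=4.5/1.5,interpolation=cv2.INTER_CUBIC) for n,r,c in(('f',220,250),('s3',215,270))]
cv2.imwrite('pics/f2.png',np.hstack(a))
E
```

```text
time: 17.8
tcp_pos: [0.524, -0.2931, 0.097]
ee_rot: [-2.654, -1.681, 0.001]
force: [0.1, 1.0, -1.3]
grip_width: 0.0218
gripper_force: 30.0
tool off mm [ -2.9  -0.  -34. ] F tool [ 0.9 -0.3  1.3] M [ 0.    0.04 -0.04] w 0.0218 29.999826806606507
scene y,x,z mm rel socket -4.1 3.9 49.4
scene y,x,z mm rel socket -1.7 -1.8 132.7
side y,x,z mm rel socket -4.5 1.5 50.2
side y,x,z mm rel socket -3.3 -1.7 129.4
top rect mm [ 514.8 -311.9] [138.8  80.6] 64.89 z 0.0392
bar 0 [0. 0.] [0. 0.] 0.0 z nan
necktop 426 [ 529.6 -282.6] [ 5.4 39.7] 64.43
  return _methods._mean(a, axis=axis, dtype=dtype,
  ret = ret.dtype.type(ret / rcount)
```

View pics/f2.png

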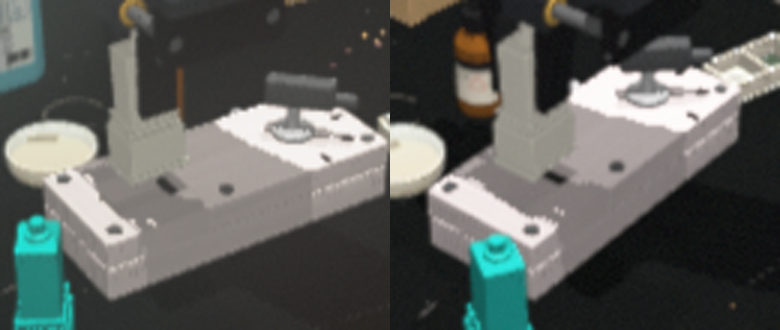

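The cartridge is out, upright and held above the socket in both views, and the handle is still at the middle mark. I'll raise it a few mm for margin, settle and hand in.

```bash
python3 -m inch '-1 0.1 0 -0.25 0;-1 0.1 0 -0.25 0;-1 0 0 0 0;-1 0 0 0 0;-1 0 0 0 0;-1 0 0 0 0'
python3 - <<'E'
from h import *
st(); lean('scene'); p=lean('side'); C=cloud(manip.snapshot('scene'))
b=(np.hypot(C[...,0]-.478,C[...,1]+.387)<.05)&(abs(C[...,2]-.08)<.007); print(b.sum(),cv2.minAreaRect((C[b][:,:2]*1000).astype(np.float32)))
E
```

```text
time: 18.75
tcp_pos: [0.5251, -0.2912, 0.1021]
ee_rot: [-2.654, -1.682, 0.0]
force: [-0.4, -0.2, -1.8]
grip_width: 0.0217
gripper_force: 30.0
tool off mm [ -0.7   0.1 -39.1] F tool [-0.3 -0.3  1.8] M [-0.02  0.01 -0.01] w 0.0217 29.99968587579133
scene y,x,z mm rel socket 2.3 -0.7 139.3
side y,x,z mm rel socket -2.0 -1.4 54.0
side y,x,z mm rel socket 0.1 1.2 138.1
side y,x,z mm rel socket 3.3 -1.8 41.9
side y,x,z mm rel socket 2.4 0.8 58.4
144 ((469.5856628417969, -390.0910949707031), (52.03611755371094, 12.849474906921387), 18.065105438232422)
```

```bash
python3 -c "
from plant import manip
print(manip.hand_in())"
```

```text
the job is handed in; nothing more can be done
None
```

I turned the vent to half open (measured 45°), rocked the cartridge about 9° towards the handle and about 8° away, then drew it out; it is held upright roughly 15 mm above its socket. The job is handed in, with no verdict returned.

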